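Load a valve subassembly into the lapping rig's pocket

ROBOT

A 6-joint arm with a two-finger parallel gripper is mounted at the origin on the work surface. World frame = base frame: x ahead of the robot, y to its left, z up, the work surface at z = 0. Lengths are in m, angles in rad, forces in N, time in s.
With the tool pointing down it reaches from about 0.3 to 0.875 m from the base axis. Payload 6.4 kg.
Tool frame: the origin (TCP) lies between the finger pads; the fingertips stand 8 mm ahead of it and the grasp point (between the pads) lies 11 mm behind it; z points along the fingers, y is the direction in which the jaws open and shut (so a half turn about z gives the same grasp; the last joint's range is limited). The gripper opens to 85 mm and grips with 20 to 120 N. Pads are 22 mm wide; open, the fingers measure 114 mm over their backs; the gripper's body (76 mm by 85 mm) begins 54 mm behind the grasp point. The pads swing forward as they close: fully open they stand 13 mm farther back than shut.
Start: joints at [0.93, 0.181, 1.607, -0, 1.354, -0.206], TCP at [0.242, 0.522, 0.239] pointing down, gripper open.
Joint ranges: [-2.99, 2.99], [-0.89, 2.07], [0.3, 2.58], [-1.14, 4.28], [0, 2.63], [-3.12, 3.12]. Speed limits (rad/s): [2.57, 2.57, 3.01, 3.14, 3.14, 3.14].

INTERFACE

Orientations are given as a unit quaternion [w, x, y, z].
In Python, from bench import monitor, viewer, workorder, spotter gives the robot as it stands. The module is installed in compiled form; this text tells all that it offers.
- The arm moves only by the tool move_arm, never from a script. Its argument "motion" is a list of rows, each a list of 3 entries, a list of its own where there are three numbers: the shift along the tool's x, y, z in units of 60 mm (1.0 is 60 mm), then the turn, a rotation vector about the tool's x, y, z in units of 8 degrees (1.0 is 8 degrees), then the opening in per cent of the stroke, from 0 (shut) to 100 (fully open). In form: [[[dx, dy, dz], [rx, ry, rz], grip], ...]. A call has 1 to 10 rows; each row is the pose to reach, as a shift and turn from the pose commanded when the call began, along the tool's axes at that moment; what a row does not reach only later rows make up. A row lasts 1/8 s, in which the tool goes at most 62.5 mm and 10.7 degrees, less where a joint would pass 70% of its speed; a pose out of reach is approached as far as the arm can. A call with a gripper value outside its range is refused whole. The fingers move at their own pace and stop on an object; the grip force is fixed at half the most. Time passes only in rows, so rows that repeat a pose let the fingers close. It gives the time, the measured TCP pose, the force and the opening at its end, in the units of the state.
- monitor.get_obs(): the state, without advancing time (a new reading comes with each control period).
- viewer.camera(name): name is "side" or "top" or "wrist"; returns the picture (384x512x3 uint8, blue, green, red); there is no depth.
- viewer.calibration(name): a dict with "fovy" (degrees; the focal length in pixels is half the picture's height over the tangent of half this angle, whatever the lens; pixels are square), "cx", "cy" (the principal point, pixels), "extrinsics" (4x4, takes a point from camera to world coordinates). Camera axes: x right, y down, z forward; pixel columns grow to the right and rows downward; lengths in m; the calibration is good to about 2 mm. A picture is of the moment at which its call begins: read the wrist's pose just before it. calibration takes no time and is no camera call; for the wrist camera it gives the pose at the moment of the call.
- workorder.hand_in(): hands the job in, once; it reports no verdict.
Trained networks look in the newest picture that a camera, given by its name, has taken for a name from the list of things; names that differ only in an ending like _2 or _b are one class to them, and where a whole thing is asked for, a point or a joint stands for the part that bears it (a point fixed in the world has none). Each returns a list of dicts, best first, with "score" (0 to 1); they miss things now and then, are a little off and sometimes report something else, mostly with a low value. They report only what shows in the picture. A call takes as long as a camera call. They do not tell look-alikes from the thing itself.
- spotter.search_frame(camera, name): "centre" ([column, row] as shares, 0 to 1, of the picture: columns of its width, rows of its height, amid what is visible of it).
- spotter.outline_of(camera, name): "region" (384x512 bool, what is visible of it) and "centre" ([column, row] as shares, 0 to 1, of the picture: columns of its width, rows of its height, amid what is visible of it).
The state is a dict: "time_s": time; "q": joint angles; "dq": joint speeds; "joint_efforts": joint torques, N m; "eef_pos": TCP position; "eef_rot": TCP orientation; "wrist_force": force on the tool from outside, world axes, zero at the start; "torque": the same for the moment, N m; "opening": opening from 0.0 (shut) to 1.0 (fully open).
Only numpy, scipy, OpenCV 4.12 (cv2) and the standard library are available. Lean on these libraries where they do the work, as an engineer would, in place of code of your own. Each camera call takes 0.05 s, during which the arm holds its last target. There are 200 camera calls.

TASK

Load the lapping rig: first back off the collar's set screw by its lever as far as it goes and slide the collar with its arm right along the spindle to the crank end, clear of the pocket. Then slide the heavy valve body along the bench, without lifting it, into the pocket and home against the end wall, lay the steel spacer squarely on it, and finish with the brass top disc, knob up, flat on the spacer. Set the parts down rather than dropping them, and leave the other things on the bench where they are.

Things in the scene. Friction and masses are not known exactly. Their poses are not given: they have to be found in the camera images.
- rig: Hand-cranked lapping rig, bolted down. Origin: centre of the pocket's floor, which is the bench top itself; z up. Positions given as rig x, y, z (mm) are in this frame and turn with it. Spindle: 20 diameter, along y at x 130, z 125, in pedestals at y +100 and -178 (45 wide along y, top z 162). The red crank at y -250 (up to z 215, handle to y -350) does not turn and is not needed.
- pocket (a point): Same point and axes as the rig. The pocket is a dark steel nest open at the top and at +y: side faces at x +-44.5 (y -58 to +40), end wall face at y -43.5, walls 14 thick and oiled, vertical to z 49, then leaning out 7 as a lead-in up to z 59. From y 40 two flared cheeks, 40 high, open the mouth 20 degrees a side to x +-58 at y 78. Low screw feet beside it reach x +-84.
- collar (a joint): Steel hub collar (54 diameter, 36 wide) on the spindle; it only slides. Metres along the rig's -y: 0 (start) = its arm stands across the pocket at y 0; 0.135 = up to the pedestal at the crank end. Held fast by the set screw, whose point sits in a drilled spot, until that is backed off about 1.25 rad; then it slides against some 3 N of friction and stays where left.
- collar_bar (a point): Point on the collar's arm, 40 mm in front of the spindle axis at mid-height (rig x 90, z 125), moving with the collar. The arm is a bar 20 wide (along y), z 115 to 135, from the hub at x 103 to x 14; at its end, over the pocket centre at the start, hangs a round foot, 32 then 22 diameter, down to z 99. The arm's sides are free to be pushed.
- setscrew (a joint): Set screw in the top of the collar, axis vertical over the spindle axis (rig x 130), with a bar lever. Radians: 0 (start) = tight, lever pointing to the rig's -x; it turns anticlockwise seen from above (lever end from -x round to -y); 1.65 = fully backed off, at its stop. Takes about 0.1 N m, stays where left, rises 3.2 mm per rad.
- lever_tip (a point): Centre of the 20 mm ball on the end of the set screw's lever, 72 mm from the screw's axis. The lever is a level round bar, 12 diameter, its axis at z 175 when tight.
- valve_body: Brass valve body, a square block 84 x 84 x 30 high with a 64 bore straight through, too broad to grip, about 0.85 kg, lying flat on the bench off the pocket's mouth. Origin: centre of its underside; x and y square to its sides, z up. Home: against the pocket's end wall, origin at rig 0, -1.5, 0, sides square to the pocket.
- spacer: Steel spacer: square frame 84 x 84 x 18 high, walls 10 thick, one straight web 12 wide and 18 high across the middle of its opening along its own x, with openings 64 x 26 either side of the web. Origin: centre of its underside; z up; about 0.4 kg. Home: flat on the valve body, origin at rig 0, 0, 30; either of its axes may run along the pocket.
- top_disc: Brass top disc: 84 diameter, 10 thick, with a central knob: 20 diameter neck from z 10 to 16, 26 diameter grip from z 20 to 38, top at z 40. Origin: centre of its underside; z up; about 0.45 kg. Home: flat on the spacer, origin at rig 0, 0, 48.
- slide_knob_a: Brass slide knob standing on the bench, 28 diameter, 37 tall. Not part of the job. Origin: centre of its underside.
- slide_knob_b: A second such knob. Not part of the job.
- jar_lid: Frosted glass jar lid, 92 diameter, 32 tall with its own small knob. Not part of the job. Origin: centre of its underside.
- straightedge: Steel straightedge lying flat, 200 (its x) x 30 x 5. Not part of the job. Origin: centre of its underside.
- bell_brace: Silver-plated trumpet bell brace lying on the bench, 76 long (its x), 24 wide, 16 high. Not part of the job.
- oil_bottle: Closed amber oil bottle, 52 diameter, 130 tall, at the back. Not part of the job.
- compound_tin: Closed tin, 72 diameter, 55 tall, at the right. Not part of the job.
There are look-alikes about, which are no part of the job. Leave any black look-alike of the valve_body alone. Of the things that look like the spacer, the smaller one is meant.

How it is judged:
By the outcome, as a careful person would: the job done as asked, in the order asked, and still so for the second after the job is handed in, with the robot touching nothing.
It also fails if it takes over 72 s, if anything falls off the work surface, if the arm or the gripper's body presses on something with over 40 N, if the wrist force passes 120 N, or if a joint passes its speed limit or range.

## Working session

There is one attempt and no reset: what is moved stays moved. The work goes in short steps, Python scripts to look and compute and a tool call to move; the robot and the scene stay as the last step left them, time stands still between calls to the robot, and variables do not carry over. Pictures are saved under pics/ and viewed, about 8 in all and at most 12, crops included, and the job is handed in when it is done.

Besides the shell and the picture viewer there is one more tool, called after ">>>" as name(argument=value, ...), one argument or row to a line, values as JSON. move_arm: Moves the arm, as the interface text tells. Its arguments: {"type":"object","properties":{"motion":{"type":"array","items":{"type":"array"}}},"required":["motion"]}

```bash
mkdir -p pics; cat > h.py <<'E'
import numpy as np, cv2
from bench import monitor, viewer, workorder, spotter
from scipy.spatial.transform import Rotation as R
def K(n):
    c=viewer.calibration(n); return 192/np.tan(np.radians(c['fovy'])/2),c['cx'],c['cy'],np.array(c['extrinsics'])
def ray(n,u,v,z,c=None):
    f,cx,cy,T=c or K(n); d=T[:3,:3]@np.array([(u-cx)/f,(v-cy)/f,1]); o=T[:3,3]
    return o+d*(z-o[2])/d[2]
def proj(n,P,c=None):
    f,cx,cy,T=c or K(n); p=(np.atleast_2d(P)-T[:3,3])@T[:3,:3]; return np.c_[f*p[:,0]/p[:,2]+cx,f*p[:,1]/p[:,2]+cy]
def rot(o): q=o['eef_rot']; return R.from_quat([q[1],q[2],q[3],q[0]])
def units(dw,o=None):
    o=o or monitor.get_obs(); return rot(o).inv().apply(dw)/0.06
E
python3 - <<'E'
from h import *
o=monitor.get_obs(); print(o['time_s'],o['eef_pos'],o['eef_rot'],o['opening'])
ims=[]
for n in ['top','side','wrist']:
    im=viewer.camera(n); cv2.imwrite(f'pics/{n}0.png',im); ims.append(im)
    f,cx,cy,T=K(n);print(n,f,cx,cy,T.round(3).tolist())
for n in ['top','side']:
  for t in ['rig','collar','setscrew','valve_body','spacer','top_disc','slide_knob_a','jar_lid','straightedge']:
    for d in spotter.search_frame(n,t):
      if d['score']>.3:
        u,v=d['centre'][0]*512,d['centre'][1]*384; print(n,t,round(d['score'],2),round(u),round(v),ray(n,u,v,0.02)[:2].round(3))
for n in ['top','side']:
  cv2.imwrite(f'pics/{n}0b.png',cv2.resize(cv2.imread(f'pics/{n}0.png'),(800,600),interpolation=cv2.INTER_CUBIC))
E
```

```text
0.0 [0.24185394 0.5210668  0.23835695] [-3.73200079e-04  2.15691755e-01  9.76461088e-01 -8.18885614e-04] 1.0016737000384208
top 449.65404165839897 258.3855292679949 186.80162085764275 [[0.019, -0.993, 0.114, 0.429], [-1.0, -0.019, 0.005, -0.038], [-0.003, -0.114, -0.993, 1.311], [0.0, 0.0, 0.0, 1.0]]
side 391.06129098595346 249.8862224139985 191.00498966457772 [[-0.907, -0.318, 0.277, 0.26], [-0.422, 0.697, -0.58, 0.546], [-0.009, -0.643, -0.766, 0.899], [0.0, 0.0, 0.0, 1.0]]
wrist 341.3186924882696 248.09219100210032 188.73493675299156 [[0.421, 0.862, 0.283, 0.171], [0.907, -0.399, -0.132, 0.555], [-0.001, 0.312, -0.95, 0.373], [0.0, 0.0, 0.0, 1.0]]
top rig 0.63 118 151 [0.675 0.382]
top rig 0.59 271 151 [ 0.683 -0.068]
top collar 0.63 264 162 [ 0.65  -0.045]
top collar 0.43 273 152 [ 0.679 -0.071]
top setscrew 0.56 264 157 [ 0.666 -0.047]
top valve_body 0.85 203 190 [0.565 0.129]
top valve_body 0.58 194 127 [0.75 0.16]
top spacer 0.96 124 278 [0.31  0.344]
top spacer 0.61 126 217 [0.482 0.347]
top spacer 0.52 264 156 [ 0.668 -0.045]
top top_disc 0.72 186 183 [0.584 0.179]
top top_disc 0.65 348 228 [ 0.463 -0.289]
top slide_knob_a 0.64 311 262 [ 0.364 -0.186]
top jar_lid 0.95 188 259 [0.368 0.163]
top jar_lid 0.7 268 110 [ 0.807 -0.056]
top straightedge 0.91 274 113 [ 0.797 -0.073]
side rig 0.74 236 191 [ 0.617 -0.105]
side collar 0.82 220 181 [ 0.678 -0.12 ]
side setscrew 0.68 215 166 [ 0.72  -0.168]
side valve_body 0.63 134 239 [0.79 0.16]
side valve_body 0.56 209 280 [0.55  0.182]
side spacer 0.87 266 369 [0.339 0.313]
side spacer 0.79 202 359 [0.474 0.352]
side top_disc 0.92 306 171 [ 0.456 -0.265]
side jar_lid 0.9 283 309 [0.357 0.175]
side straightedge 0.71 167 188 [ 0.805 -0.029]
```

View pics/top0b.png

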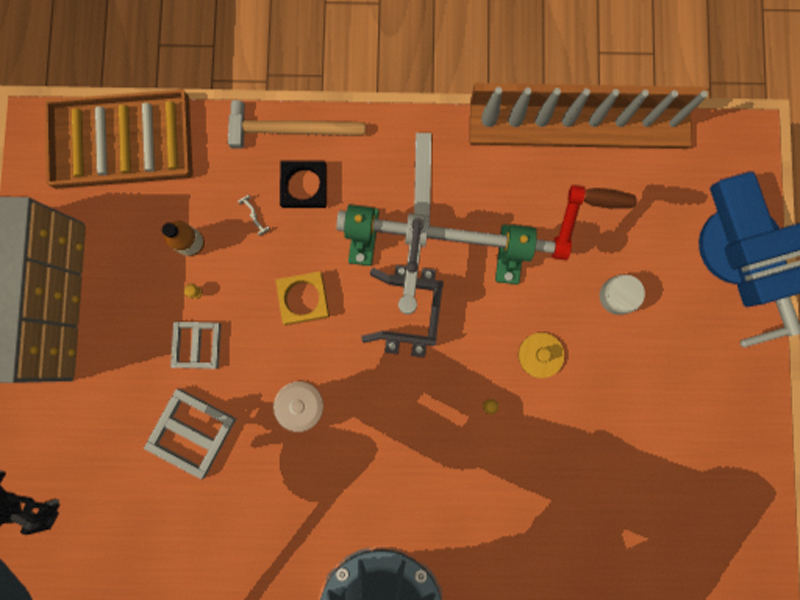

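View pics/side0b.png

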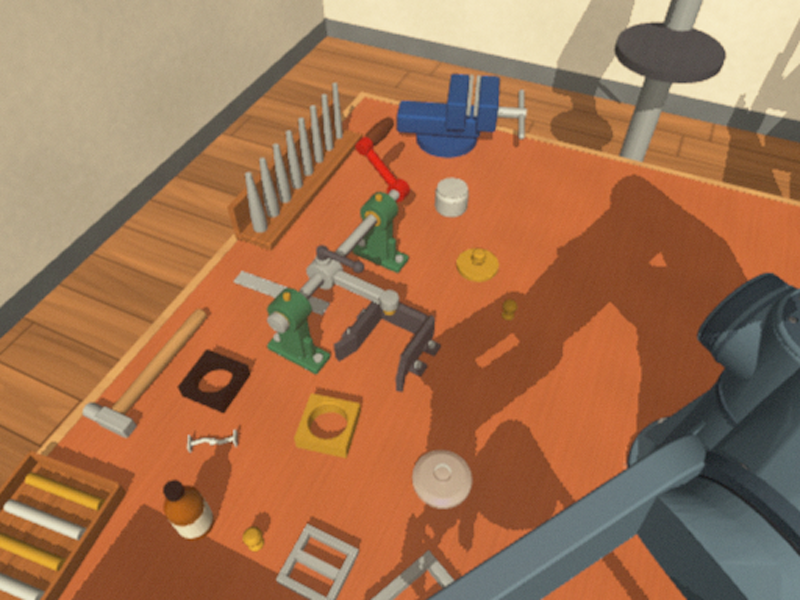

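The top view shows the rig pocket around (400,312), opening left (+y). The brass valve body is at (302,298) and the black look-alike at (303,185). The small spacer is at (195,345), the large one at (190,432), and the disc at (542,355). I'll fit the rig pose from a crop.

```bash
python3 - <<'E'
import cv2
a=cv2.imread('pics/top0.png')
# crop columns 165..365 rows 115..235 x4
cv2.imwrite('pics/crop1.png',cv2.resize(a[120:240,170:365],None,fx=4.1,fy=4.1,interpolation=cv2.INTER_CUBIC)[:600,:800])
E
```

```text
(no output)
```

View pics/crop1.png

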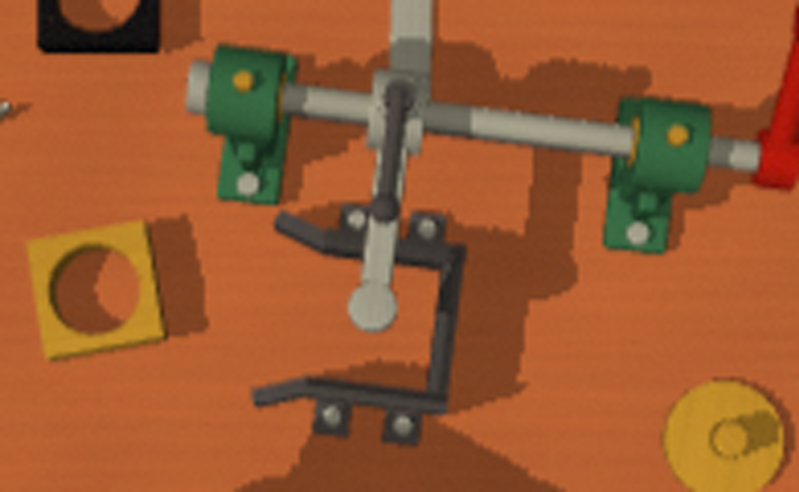

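```bash
cat > fit.py <<'E'
from h import *
from scipy.optimize import least_squares
def fit(n,P,uv,x0,c=None):
    c=c or K(n);P=np.array(P,float)/1000;uv=np.array(uv,float)
    def f(s):
        r=R.from_euler('z',s[2]).apply(P)+[s[0],s[1],0]; return (proj(n,r,c)-uv).ravel()
    s=least_squares(f,x0,loss='soft_l1'); print('xy yaw',s.x[:2].round(4),np.degrees(s.x[2]).round(2),'res',s.fun.reshape(-1,2).round(1).tolist()); return s.x
E
python3 - <<'E'
from fit import *
g=lambda l:np.array(l,float)/4.1+[170,120]
r=fit('top',[[0,0,135],[58,0,178],[130,0,183],[130,100,163],[130,-178,163]],g([[373,307],[386,209],[400,92],[243,80],[678,134]]),[.54,-.03,-.12])
rr=lambda p:R.from_euler('z',r[2]).apply(np.array(p)/1000)+[r[0],r[1],0]
v=fit('top',[[42,42,30],[42,-42,30],[-42,-42,30],[-42,42,30]],g([[28,242],[147,221],[165,337],[48,358]]),[.56,.13,.12])
d=fit('top',[[0,0,40]],g([[732,438]]),[.46,-.29,0])
w=R.from_euler('z',-r[2]).apply([v[0]-r[0],v[1]-r[1],0]);print('valve in rig',w)
np.save('rig.npy',r)
for nm,p in dict(tip=[58,0,175],bar=[90,0,125],vhome=[0,-1.5,0],pushstart=[75,30,168]).items(): print(nm,rr(p).round(4))
o=monitor.get_obs();print(rot(o).as_matrix().round(3).tolist())
# side cross check
c=proj('side',[rr([58,0,175]),rr([130,100,163]),rr([130,-178,163])]);print((c*800/512).round())
E
```

```text
xy yaw [ 0.5431 -0.0397] -6.1 res [[0.1, -0.1], [-0.2, -0.3], [-0.1, 0.3], [-0.0, 0.1], [0.1, 0.1]]
xy yaw [0.5618 0.1537] 11.27 res [[0.1, -0.2], [-0.1, -0.2], [0.3, 0.2], [-0.2, 0.2]]
xy yaw [ 0.4663 -0.2877] 0.0 res [[-0.0, 0.0]]
valve in rig [-0.00198705  0.19430129  0.        ]
tip [ 0.6008 -0.0459  0.175 ]
bar [ 0.6326 -0.0493  0.125 ]
vhome [ 0.5429 -0.0412  0.    ]
pushstart [ 0.6209 -0.0179  0.168 ]
[[-0.907, 0.421, 0.0], [0.421, 0.907, 0.0], [-0.0, 0.0, -1.0]]
[[358. 265.]
 [286. 293.]
 [378. 194.]]
```

```bash
cat > go.py <<'E'
# usage: go.py rig|world x y z(mm) [yaw of tool x rel. frame, deg (rig: 90 => along rig +y)]
import sys; from h import *
r=np.load('rig.npy'); a=[float(x) for x in sys.argv[2:]]
o=monitor.get_obs(); p=np.array(a[:3])/1000; yw=a[3] if len(a)>3 else 90
if sys.argv[1]=='rig': p=R.from_euler('z',r[2]).apply(p)+[r[0],r[1],0]; yw+=np.degrees(r[2])
Tz=np.radians(yw); M=np.array([[np.cos(Tz),np.sin(Tz),0],[np.sin(Tz),-np.cos(Tz),0],[0,0,-1]])
dr=(rot(o).inv()*R.from_matrix(M)).as_rotvec()
rp=R.from_euler('z',-r[2]).apply(o['eef_pos']-[r[0],r[1],0])*1000
print('t',o['time_s'],'rigpos',rp.round(1),'F',np.round(o['wrist_force'],1),'op',round(o['opening'],3))
print('shift',units(p-o['eef_pos'],o).round(3),'turn',(np.degrees(dr)/8).round(3),'q',np.round(o['q'],2))
E
python3 go.py rig 75 34 238
```

```text
t 1.05 rigpos [-358.8  526.1  239.3] F [-0.2 -0.4 -0.3] op 0.999
shift [-9.489 -5.432  0.021] turn [ 0.    -0.     8.899] q [ 0.93  0.18  1.61 -0.    1.35 -0.21]
```

>>> move_arm(
  motion=[
    [[-9.489,-5.432,0.02],[0,0,8.9],0],
    [[-9.489,-5.432,0.02],[0,0,8.9],0],
    [[-9.489,-5.432,0.02],[0,0,8.9],0],
    [[-9.489,-5.432,0.02],[0,0,8.9],0],
    [[-9.489,-5.432,0.02],[0,0,8.9],0],
    [[-9.489,-5.432,0.02],[0,0,8.9],0],
    [[-9.489,-5.432,0.02],[0,0,8.9],0],
    [[-9.489,-5.432,0.02],[0,0,8.9],0],
    [[-9.489,-5.432,0.02],[0,0,8.9],0],
    [[-9.489,-5.432,0.02],[0,0,8.9],0],
  ],
)

```text
time_s: 2.3
eef_pos: [0.6044, 0.0095, 0.2383]
eef_rot: [0.0, 0.744, 0.668, 0.0]
wrist_force: [1.0, 0.8, 0.7]
opening: -0.0
```

```bash
python3 go.py rig 75 34 168; python3 -c "
from h import *
viewer.camera('wrist')
im=viewer.camera('wrist');cv2.imwrite('pics/w1.png',im)"
```

```text
t 2.3 rigpos [ 55.7  55.5 238.3] F [1.  0.8 0.7] op -0.0
shift [-0.358  0.321  1.172] turn [ 0.004 -0.001 -0.003] q [-0.18  0.25  1.53  0.    1.36 -0.07]
```

View pics/w1.png

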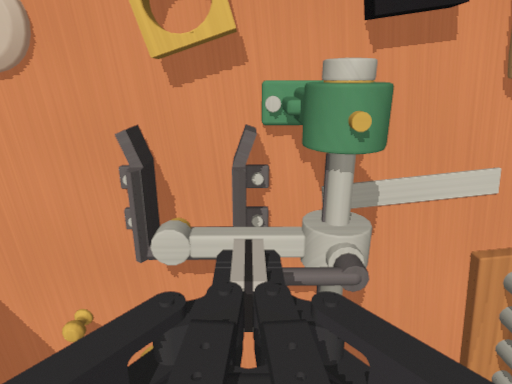

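>>> move_arm(
  motion=[
    [[-0.358,0.438,0],[0,0,0],0],
    [[-0.358,0.438,0.5],[0,0,0],0],
    [[-0.358,0.438,0.5],[0,0,0],0],
  ],
)

```text
time_s: 2.78
eef_pos: [0.6252, -0.0121, 0.2053]
eef_rot: [-0.002, 0.744, 0.668, -0.002]
wrist_force: [-0.6, -0.1, -0.6]
opening: -0.004
```

```bash
python3 go.py rig 82 34 168
```

```text
t 2.775 rigpos [ 78.7  36.2 205.3] F [-0.6 -0.1 -0.6] op -0.004
shift [-0.037  0.059  0.622] turn [-0.043 -0.006 -0.003] q [-0.21  0.32  1.5   0.    1.32 -0.1 ]
```

>>> move_arm(
  motion=[
    [[0,0,0.672],[0,0,0],0],
    [[0,0,0.672],[0,0,0],0],
    [[-0.283,0,0.672],[0,0,0],0],
    [[-0.507,-0.073,0.672],[0,0,0],0],
    [[-0.848,-0.048,0.672],[0,0,0],0],
    [[-1.185,0.16,0.672],[0,0,0],0],
    [[-1.367,0.458,0.672],[0,0,0],0],
    [[-1.375,0.533,0.672],[0,0,0],0],
    [[-1.383,0.61,0.672],[0,0,0],0],
    [[-1.383,0.61,0.672],[0,0,0],0],
  ],
)

```text
time_s: 4.03
eef_pos: [0.6529, -0.1005, 0.1674]
eef_rot: [-0.001, 0.744, 0.668, -0.002]
wrist_force: [-9.2, -3.2, 5.3]
opening: 0.001
```

```bash
python3 go.py rig 114 -49 168;  python3 -c "
from h import *
im=viewer.camera('wrist');cv2.imwrite('pics/w2.png',im)"
```

```text
t 4.025 rigpos [115.7 -48.7 167.4] F [-9.2 -3.2  5.3] op 0.001
shift [-0.005 -0.028 -0.009] turn [-0.035  0.015 -0.003] q [-0.33  0.43  1.43 -0.    1.28 -0.22]
```

View pics/w2.png

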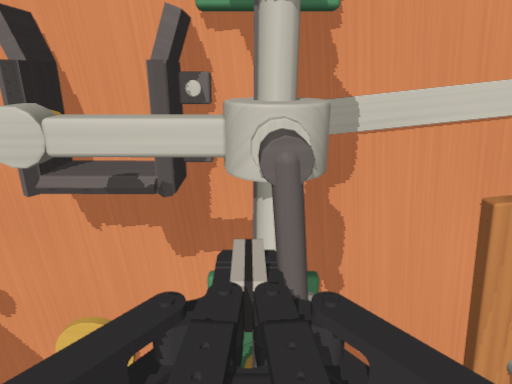

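>>> move_arm(
  motion=[
    [[0,0.1,0],[0,0,0],0],
    [[0,0.1,0],[0,0,0],0],
    [[0,0.1,0],[0,0,0],0],
  ],
)

```text
time_s: 4.45
eef_pos: [0.6558, -0.101, 0.167]
eef_rot: [-0.004, 0.744, 0.668, -0.005]
wrist_force: [-21.5, -4.3, 8.7]
opening: -0.001
```

```bash
python3 go.py rig 84 34 120
```

```text
t 4.45 rigpos [118.6 -49.  167. ] F [-21.5  -4.3   8.7] op -0.001
shift [ 1.385 -0.567  0.786] turn [-0.086  0.018 -0.002] q [-0.33  0.45  1.42 -0.01  1.29 -0.22]
```

>>> move_arm(
  motion=[
    [[0,-0.677,0],[0,0,0],0],
    [[0.7,-0.677,0],[0,0,0],0],
    [[1.383,-0.677,0],[0,0,0],0],
    [[1.383,-0.677,0],[0,0,0],0],
    [[1.383,-0.677,0.783],[0,0,0],0],
    [[1.383,-0.677,0.783],[0,0,0],0],
    [[1.167,-0.677,0.783],[0,0,0],0],
    [[0.767,-0.677,0.783],[0,0,0],0],
    [[0.367,-0.677,0.783],[0,0,0],0],
    [[-0.033,-0.677,0.783],[0,0,0],0],
  ],
)

```text
time_s: 5.7
eef_pos: [0.6207, -0.0986, 0.1227]
eef_rot: [0.001, 0.744, 0.668, 0.001]
wrist_force: [0.6, 4.2, -1.2]
opening: -0.0
```

```bash
python3 go.py rig 84 -118 121
```

```text
t 5.7 rigpos [ 83.4 -50.3 122.7] F [ 0.6  4.2 -1.2] op -0.0
shift [-1.128  0.01   0.028] turn [ 0.014 -0.003 -0.   ] q [-0.35  0.42  1.56  0.    1.17 -0.24]
```

>>> move_arm(
  motion=[
    [[-0.4,0,0],[0,0,0],0],
    [[-0.8,0,0],[0,0,0],0],
    [[-1.0,0,0],[0,0,0],0],
    [[-1.1,0,0],[0,0,0],0],
    [[-1.15,0,0],[0,0,0],0],
    [[-1.15,0,0],[0,0,0],0],
  ],
)

```text
time_s: 6.45
eef_pos: [0.6142, -0.1597, 0.1222]
eef_rot: [-0.003, 0.743, 0.669, 0.004]
wrist_force: [2.9, 26.0, 9.0]
opening: -0.001
```

```bash
python3 go.py rig 84 -118 121
```

```text
t 6.45 rigpos [  83.4 -111.7  122.2] F [ 2.9 26.   9. ] op -0.001
shift [-0.105  0.009  0.019] turn [ 0.008 -0.067  0.019] q [-0.45  0.43  1.54  0.01  1.17 -0.35]
```

>>> move_arm(
  motion=[
    [[0.8,0,0],[0,0,0],0],
    [[1.0,0,-0.9],[0,0,0],0],
    [[1.3,-0.3,-1.3],[0,0,0],0],
    [[5.238,-1.433,-0.5],[0,0,-2.17],0],
    [[5.238,-1.433,-0.5],[0,0,-2.17],0],
    [[5.238,-1.433,-0.5],[0,0,-2.17],0],
    [[5.238,-1.433,-0.5],[0,0,-2.17],0],
    [[5.238,-1.433,-0.5],[0,0,-2.17],0],
    [[5.238,-1.433,-0.5],[0,0,-2.17],0],
  ],
)

```text
time_s: 7.58
eef_pos: [0.5614, 0.1552, 0.1515]
eef_rot: [0.001, 0.634, 0.773, 0.0]
wrist_force: [0.2, -0.9, 0.2]
opening: 0.002
```

```bash
python3 -c "
from h import *
im=viewer.camera('wrist');cv2.imwrite('pics/w3.png',im)
im=viewer.camera('top');cv2.imwrite('pics/top3.png',im)
c=np.hstack([cv2.imread('pics/w3.png')[:,100:420],cv2.resize(im[110:238,180:330],(450,384),interpolation=cv2.INTER_CUBIC)])
cv2.imwrite('pics/c3.png',c);print(c.shape)"; python3 go.py rig -2 194.3 80 107.4
```

```text
(384, 770, 3)
t 7.675 rigpos [ -2.1 194.8 151.6] F [ 0.3  0.1 -0. ] op -0.002
shift [-0.007 -0.003  1.193] turn [ 0.01   0.005 -0.018] q [ 0.06  0.29  1.66 -0.    1.19 -0.13]
```

View pics/c3.png

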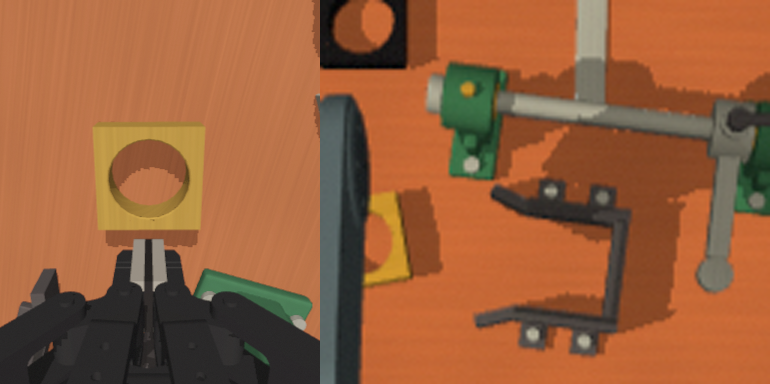

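```bash
python3 -c "
from fit import *
r=np.load('rig.npy')
v=fit('wrist',[[-42,42,30],[42,42,30],[42,-42,30],[-42,-42,30]],[[194,128],[304,126],[300,230],[198,230]],[.56,.15,.19])
print(R.from_euler('z',-r[2]).apply([v[0]-r[0],v[1]-r[1],0]))
# pocket: wall rim end-wall inner/outer corners in top3 (crop origin 180,110 scale 3)
g=lambda l:np.array(l,float)/3+[180,110]
for nm,p in dict(endUR=[58.5,-57.5,59],endLR=[-58.5,-57.5,59],cheekU=[58,78,40],cheekL=[-58,78,40]).items():
  w=R.from_euler('z',r[2]).apply(np.array(p)/1000)+[r[0],r[1],0]; print(nm,((proj('top',w)-[180,110])*3+[320,0]).round())
"
```

```text
xy yaw [0.5636 0.1564] 11.58 res [[-1.8, -0.4], [0.8, 0.8], [0.1, -0.5], [0.1, 0.2]]
[-0.00048157  0.19714393  0.        ]
endUR [[632. 208.]]
endLR [[617. 332.]]
cheekU [[489. 194.]]
cheekL [[473. 315.]]
```

>>> move_arm(
  motion=[
    [[0.02,0,1.0],[0,0,0],0],
    [[0.02,0,2.0],[0,0,0],0],
    [[0.02,0,2.25],[0,0,0],0],
    [[0.02,0,2.25],[0,0,0],0],
    [[0.02,0,2.25],[0,0,0],60],
    [[0.02,0,2.25],[0,0,0],60],
    [[0.02,0,2.25],[0,0,0],60],
  ],
)

```text
time_s: 8.55
eef_pos: [0.5621, 0.1569, 0.018]
eef_rot: [0.001, 0.634, 0.773, 0.001]
wrist_force: [-0.3, -1.0, 7.5]
opening: 0.452
```

```bash
python3 go.py rig 0 85 16 90
```

```text
t 8.55 rigpos [ -2.  197.5  18. ] F [-0.3 -1.   7.5] op 0.452
shift [-1.8   -0.529  0.032] turn [2.60e-02 1.00e-03 2.17e+00] q [ 0.07  0.49  1.71 -0.    0.94 -0.13]
```

>>> move_arm(
  motion=[
    [[0,0,0],[0,0,0.7],60],
    [[0,0,0],[0,0,1.4],60],
    [[-0.1,-0.03,0],[0,0,2.17],60],
    [[-0.5,-0.147,0],[0,0,2.17],60],
    [[-0.9,-0.265,0],[0,0,2.17],60],
    [[-1.3,-0.382,0],[0,0,2.17],60],
    [[-1.6,-0.47,0],[0,0,2.17],60],
    [[-1.8,-0.53,0],[0,0,2.17],60],
    [[-1.8,-0.53,0],[0,0,2.17],60],
  ],
)

```text
time_s: 9.68
eef_pos: [0.5521, 0.0441, 0.018]
eef_rot: [0.001, 0.744, 0.668, 0.001]
wrist_force: [-0.4, -1.8, 7.5]
opening: 0.448
```

```bash
python3 go.py rig 0 -1.5 16 90; python3 -c "
from h import *
im=viewer.camera('wrist');cv2.imwrite('pics/w4.png',im)"
```

```text
t 9.675 rigpos [ 0.1 84.3 18. ] F [-0.4 -1.8  7.5] op 0.448
shift [-1.43   0.     0.033] turn [ 0.027 -0.    -0.005] q [-0.13  0.44  1.79  0.    0.91 -0.03]
```

View pics/w4.png

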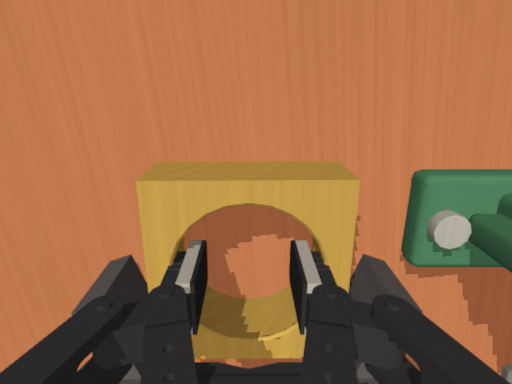

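>>> move_arm(
  motion=[
    [[-0.3,0,0],[0,0,0],60],
    [[-0.6,0,0],[0,0,0],60],
    [[-0.6,0,0],[0,0,0],60],
    [[-0.6,0,-0.05],[0,0,0],0],
    [[-0.6,0,-0.05],[0,0,0],0],
    [[-0.6,0,-0.05],[0,0,0],0],
    [[-0.8,0,-0.05],[0,0,0],0],
    [[-1.05,0,-0.05],[0,0,0],0],
    [[-1.3,0,-0.05],[0,0,0],0],
    [[-1.5,0,-0.05],[0,0,0],0],
  ],
)

```text
time_s: 10.98
eef_pos: [0.5405, -0.0458, 0.0188]
eef_rot: [-0.0, 0.744, 0.668, 0.0]
wrist_force: [0.6, 4.5, 1.2]
opening: -0.002
```

```bash
python3 go.py rig 0 -22 19 90
```

```text
t 10.975 rigpos [-1.9 -6.4 18.8] F [0.6 4.5 1.2] op -0.002
shift [-0.261  0.032 -0.004] turn [-0.002 -0.003 -0.007] q [-0.3   0.42  1.82  0.    0.91 -0.2 ]
```

>>> move_arm(
  motion=[
    [[-0.15,0.02,0],[0,0,0],0],
    [[-0.25,0.02,0],[0,0,0],0],
    [[-0.3,0.02,0],[0,0,0],0],
    [[-0.35,0.02,0],[0,0,0],0],
    [[-0.35,0.02,0],[0,0,0],0],
  ],
)

```text
time_s: 11.6
eef_pos: [0.5403, -0.0598, 0.0188]
eef_rot: [-0.003, 0.744, 0.668, 0.004]
wrist_force: [6.9, 31.4, 3.9]
opening: -0.002
```

```bash
python3 go.py rig 0 45 110 90
```

```text
t 11.6 rigpos [ -0.6 -20.2  18.8] F [ 6.9 31.4  3.9] op -0.002
shift [ 1.101  0.009 -1.509] turn [ 0.002 -0.066 -0.007] q [-0.33  0.42  1.82  0.01  0.91 -0.23]
```

>>> move_arm(
  motion=[
    [[0.3,0,0],[0,0,0],0],
    [[0.35,0,0],[0,0,0],0],
    [[0.35,0,-0.9],[0,0,0],0],
    [[0.35,0,-1.9],[0,0,0],0],
    [[0.9,0,-2.6],[0,0,0],0],
    [[1.0,0,-2.6],[0,0,0],0],
    [[1.0,0,-2.6],[0,0,0],0],
  ],
)

```text
time_s: 12.48
eef_pos: [0.5457, -0.0065, 0.1743]
eef_rot: [0.0, 0.744, 0.669, -0.0]
wrist_force: [-0.3, -0.5, -0.3]
opening: 0.001
```

```bash
python3 -c "
from h import *
im=viewer.camera('wrist');cv2.imwrite('pics/w5.png',im)
for t in ['spacer']:
  b=viewer.camera('top')
  for d in spotter.outline_of('top',t):
    m=d['region'].astype(np.uint8); print(d['score'],np.array(d['centre'])*[512,384],cv2.minAreaRect(cv2.findNonZero(m)))
t=cv2.imread('pics/top3.png')
t=cv2.imread('pics/top0.png')[195:240,102:150]
t=cv2.resize(t,(410,384),interpolation=cv2.INTER_CUBIC)
cv2.imwrite('pics/c5.png',np.hstack([im[:,60:440],t]))
"; python3 go.py rig 0 45 110 90
```

```text
0.94 [121.1904 277.5168] ((121.01708221435547, 276.5089111328125), (43.05717849731445, 44.3677864074707), 27.552812576293945)
0.6 [124.5184 215.808 ] ((124.5, 220.5), (29.0, 31.0), 90.0)
0.29 [345.8048 226.7136] ((346.0, 227.0), (28.0, 28.0), 90.0)
t 12.625 rigpos [ -1.6  32.9 173.1] F [0.8 0.1 0.1] op -0.003
shift [0.201 0.029 1.051] turn [-0.023  0.001 -0.007] q [-0.23  0.19  1.74 -0.    1.22 -0.12]
```

View pics/c5.png

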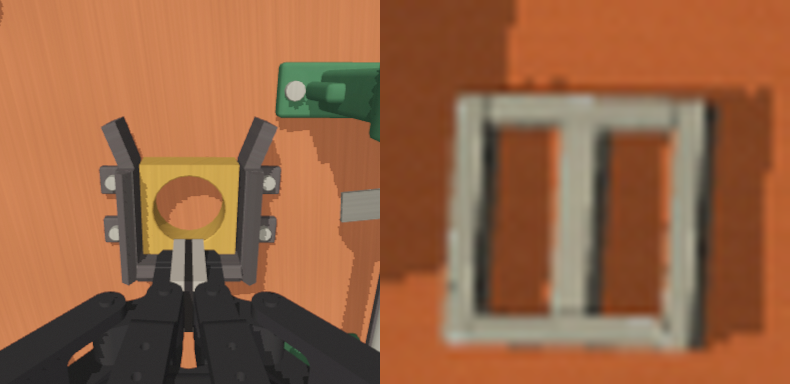

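```bash
python3 -c "
from fit import *
g=lambda l:(np.array(l,float)-[380,0])/8.54+[102,195]
s=fit('top',[[42,42,18],[42,-42,18],[-42,-42,18],[-42,42,18]],g([[457,95],[712,97],[695,347],[443,342]]),[.48,.35,0])
"; python3 go.py world 482 430 170 90
```

```text
xy yaw [0.4721 0.3496] -0.07 res [[0.3, -0.3], [-0.5, 0.1], [-0.0, 0.1], [0.2, 0.1]]
t 12.625 rigpos [ -1.6  32.9 173.1] F [0.8 0.1 0.1] op -0.003
shift [ 7.125 -1.825  0.056] turn [-0.023 -0.001 -0.769] q [-0.23  0.19  1.74 -0.    1.22 -0.12]
```

```bash
python3 go.py world 472 350 140 180
```

```text
t 12.625 rigpos [ -1.6  32.9 173.1] F [0.8 0.1 0.1] op -0.003
shift [ 5.782 -1.846  0.556] turn [ -0.018  -0.019 -12.019] q [-0.23  0.19  1.74 -0.    1.22 -0.12]
```

>>> move_arm(
  motion=[
    [[5.78,-1.85,0],[0,0,-12.0],30],
    [[5.78,-1.85,0],[0,0,-12.0],30],
    [[5.78,-1.85,0],[0,0,-12.0],30],
    [[5.78,-1.85,0.5],[0,0,-12.0],30],
    [[5.78,-1.85,0.5],[0,0,-12.0],30],
    [[5.78,-1.85,0.5],[0,0,-12.0],30],
    [[5.78,-1.85,0.5],[0,0,-12.0],30],
    [[5.78,-1.85,0.5],[0,0,-12.0],30],
    [[5.78,-1.85,0.5],[0,0,-12.0],30],
    [[5.78,-1.85,0.5],[0,0,-12.0],30],
  ],
)

```text
time_s: 13.88
eef_pos: [0.4724, 0.3496, 0.1434]
eef_rot: [-0.001, 0.002, 1.0, -0.001]
wrist_force: [0.3, -0.7, 0.8]
opening: 0.299
```

```bash
python3 -c "
from h import *
im=viewer.camera('wrist');cv2.imwrite('pics/w6.png',im)
im=viewer.camera('top');cv2.imwrite('pics/top6.png',im)
"; python3 go.py world 472 350 140 180
```

```text
t 13.975 rigpos [-111.5  379.9  143.9] F [ 0.  -0.3 -0.2] op 0.299
shift [0.01  0.003 0.065] turn [-0.006 -0.01  -0.045] q [ 0.44  0.31  1.65 -0.    1.18 -1.13]
```

View pics/w6.png

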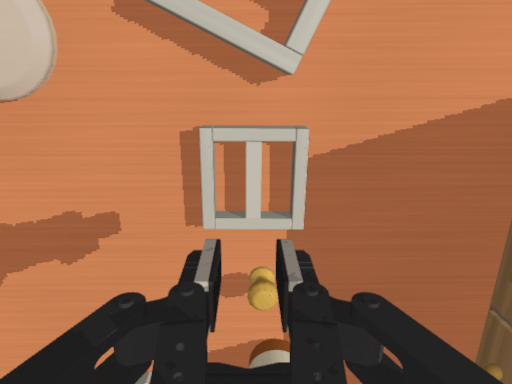

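```bash
python3 -c "
from fit import *
s=fit('wrist',[[-42,42,18],[-42,-42,18],[42,-42,18],[42,42,18]],[[200,130],[307,130],[303.5,229],[204,229]],[.47,.35,0])
w=fit('wrist',[[-42,0,18],[42,0,18]],[[254,130],[254,229]],[.47,.35,0])
print(ray('top',118,155,.1))
"; python3 go.py world 472 350 140 180;python3 go.py world 470 346 12 180
```

```text
xy yaw [0.4735 0.2876] -0.12 res [[21.4, -0.8], [-195.9, -0.4], [-179.6, 1.3], [20.2, 1.0]]
xy yaw [0.4738 0.3544] -0.0 res [[-0.0, -0.7], [0.0, 1.0]]
[0.64838226 0.35382293 0.1       ]
t 13.975 rigpos [-111.5  379.9  143.9] F [ 0.  -0.3 -0.2] op 0.299
shift [0.01  0.003 0.065] turn [-0.006 -0.01  -0.045] q [ 0.44  0.31  1.65 -0.    1.18 -1.13]
t 13.975 rigpos [-111.5  379.9  143.9] F [ 0.  -0.3 -0.2] op 0.299
shift [ 0.04  -0.063  2.199] turn [-0.006 -0.01  -0.045] q [ 0.44  0.31  1.65 -0.    1.18 -1.13]
```

```bash
python3 -c "
from fit import *
o=monitor.get_obs()
print(proj('wrist',[o['eef_pos'],o['eef_pos']-[0,0,.008]]), o['eef_pos'])
s=fit('wrist',[[-42,-42,18],[-42,42,18],[42,42,18],[42,-42,18]],[[200,130],[307,130],[303.5,229],[204,229]],[.47,.35,0])
"
```

```text
[[248.08495936 261.87485379]
 [248.10225376 253.10317735]] [0.47258282 0.34984182 0.14392269]
xy yaw [0.4739 0.3543] -0.15 res [[-1.3, -0.5], [2.1, -0.8], [0.3, 1.0], [-0.5, 1.2]]
```

>>> move_arm(
  motion=[
    [[0,0.06,0.9],[0,0,0],27],
    [[0,0.06,1.7],[0,0,0],27],
    [[0,0.06,2.0],[0,0,0],27],
    [[0,0.06,2.17],[0,0,0],27],
    [[0,0.06,2.17],[0,0,0],27],
    [[0,0.06,2.17],[0,0,0],0],
    [[0,0.06,2.17],[0,0,0],0],
    [[0,0.06,2.17],[0,0,0],0],
    [[0,0.06,2.17],[0,0,0],0],
  ],
)

```text
time_s: 15.1
eef_pos: [0.474, 0.3547, 0.0165]
eef_rot: [0.001, 0.001, 1.0, 0.001]
wrist_force: [-0.5, -1.1, 6.3]
opening: 0.117
```

```bash
python3 go.py rig 0 0 120 180
```

```text
t 15.1 rigpos [-110.7  384.9   16.5] F [-0.5 -1.1  6.3] op 0.117
shift [-1.17  -6.57  -1.731] turn [0.01  0.02  0.749] q [ 0.44  0.5   1.69 -0.    0.94 -1.13]
```

>>> move_arm(
  motion=[
    [[0,0,-0.5],[0,0,0],0],
    [[0,0,-1.3],[0,0,0],0],
    [[-0.3,-1.5,-1.8],[0,0,0.3],0],
    [[-1.17,-6.57,-1.8],[0,0,0.75],0],
    [[-1.17,-6.57,-1.8],[0,0,0.75],0],
    [[-1.17,-6.57,-1.8],[0,0,0.75],0],
    [[-1.17,-6.57,-1.8],[0,0,0.75],0],
    [[-1.17,-6.57,-1.8],[0,0,0.75],0],
    [[-1.17,-6.57,-1.8],[0,0,0.75],0],
    [[-1.17,-6.57,-1.8],[0,0,0.75],0],
  ],
)

```text
time_s: 16.35
eef_pos: [0.5422, -0.0426, 0.1226]
eef_rot: [0.0, 0.055, 0.998, -0.0]
wrist_force: [0.4, 0.7, -3.7]
opening: 0.12
```

```bash
python3 -c "
from h import *
im=viewer.camera('wrist');cv2.imwrite('pics/w7.png',im)"; python3 go.py rig 0 0 48 180
```

```text
t 16.4 rigpos [ -1.3  -1.4 122.3] F [-0.7  1.  -3.4] op 0.119
shift [-0.022  0.023  1.239] turn [ 0.003 -0.006 -0.018] q [-0.29  0.25  1.78  0.    1.11 -1.76]
```

View pics/w7.png

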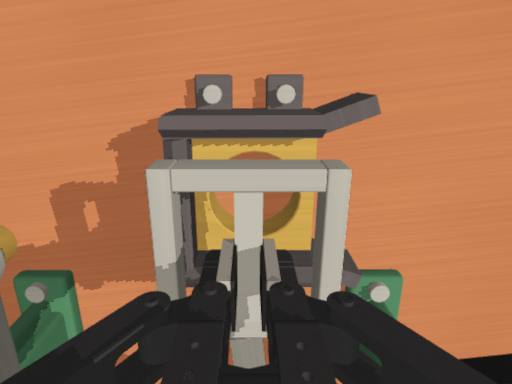

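```bash
python3 -c "
from h import *
o=monitor.get_obs();r=np.load('rig.npy');c=K('wrist')
zb=o['eef_pos'][2]-.0165
q=rot(o)
P=[]
for (x,y,z) in [(42,-42,0),(42,42,0),(42,-42,18),(42,42,18),(32,-32,18),(32,32,18)]:
  w=q.apply(np.array([x,y,0])/1000)+o['eef_pos']; w[2]=zb+z/1000; P.append(w)
print('spacer pred',proj('wrist',P,c).round(0).tolist())
rr=lambda p:R.from_euler('z',r[2]).apply(np.array(p)/1000)+[r[0],r[1],0]
print('pocket: inner rim near wall ends, valve corners -x',proj('wrist',[rr(p) for p in [(-58,-57.5,59),(-51.5,-43.5,59),(-58.5,40,49),(-42,-43.5,30),(-42,40.5,30)]],c).round(0).tolist())
im=cv2.imread('pics/w7.png'); cv2.imwrite('pics/c7.png',cv2.resize(im[90:290,130:390],(780,600),interpolation=cv2.INTER_CUBIC))
"
```

```text
spacer pred [[155.0, 161.0], [340.0, 162.0], [144.0, 172.0], [351.0, 172.0], [170.0, 195.0], [325.0, 195.0]]
pocket: inner rim near wall ends, valve corners -x [[149.0, 117.0], [175.0, 129.0], [317.0, 114.0], [185.0, 137.0], [311.0, 136.0]]
```

View pics/c7.png

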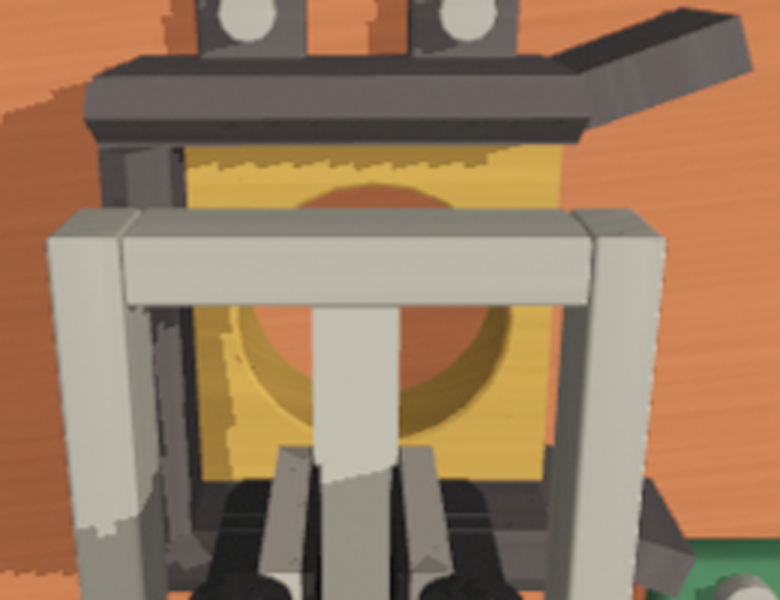

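```bash
python3 -c "
from fit import *
r=np.load('rig.npy')
s=fit('wrist',[[42,-43.5,30],[42,40.5,30]],[[197.7,249.3],[311,249.3]],r)
print(r)
d=R.from_euler('z',-r[2]).apply([s[0]-r[0],s[1]-r[1],0])*1000;print('shift in rig',d)
# wall rim ends (near wall): far top edge: left (98,78)->right (545,57)... cheek tip
c=K('wrist')
for off in [(0,0),(0,4),(-2,4)]:
  rr=lambda p:R.from_euler('z',r[2]).apply((np.array(p)+[off[0],off[1],0])/1000)+[r[0],r[1],0]
  print(off,((proj('wrist',[rr(p) for p in [(-51.5,-57.5,59),(-51.5,40,59),(-44.5,40,49),(-58,78,40)]],c)-[130,90])*3).round(0).tolist())
"
```

```text
xy yaw [ 0.5436 -0.0348] -6.21 res [[0.2, -0.0], [-0.2, -0.0]]
[ 0.54308911 -0.03971933 -0.10652038]
shift in rig [0.03117298 4.94622779 0.        ]
(0, 0) [[62.0, 116.0], [568.0, 115.0], [556.0, 143.0], [734.0, 70.0]]
(0, 4) [[82.0, 116.0], [589.0, 115.0], [576.0, 143.0], [754.0, 70.0]]
(-2, 4) [[81.0, 106.0], [589.0, 105.0], [576.0, 133.0], [755.0, 61.0]]
```

```bash
python3 -c "
from h import *
r=np.load('rig.npy'); d=R.from_euler('z',r[2]).apply([0.0003,.0045,0]); np.save('rig.npy',r+[d[0],d[1],0])"
python3 go.py rig 0.7 0 60 180
```

```text
t 16.4 rigpos [ -1.6  -5.9 122.3] F [-0.7  1.  -3.4] op 0.119
shift [-0.038  0.098  1.039] turn [ 0.003 -0.006 -0.018] q [-0.29  0.25  1.78  0.    1.11 -1.76]
```

>>> move_arm(
  motion=[
    [[-0.038,0.098,0],[0,0,0],0],
    [[-0.038,0.098,0.5],[0,0,0],0],
    [[-0.038,0.098,0.9],[0,0,0],0],
    [[-0.038,0.098,1.04],[0,0,0],0],
    [[-0.038,0.098,1.04],[0,0,0],0],
  ],
)

```text
time_s: 17.02
eef_pos: [0.5446, -0.0335, 0.0599]
eef_rot: [-0.001, 0.053, 0.999, 0.0]
wrist_force: [-0.7, -1.0, -3.3]
opening: 0.118
```

```bash
python3 go.py rig 0.7 0 47 180
```

```text
t 17.025 rigpos [ 0.5  1.8 59.9] F [-0.7 -1.  -3.3] op 0.118
shift [-0.004 -0.031  0.215] turn [ 0.002 -0.011  0.009] q [-0.28  0.35  1.8   0.    0.99 -1.74]
```

>>> move_arm(
  motion=[
    [[0,-0.03,0.08],[0,0,0.01],0],
    [[0,-0.03,0.16],[0,0,0.01],0],
    [[0,-0.03,0.21],[0,0,0.01],0],
    [[0,-0.03,0.24],[0,0,0.01],0],
    [[0,-0.03,0.24],[0,0,0.01],0],
  ],
)

```text
time_s: 17.65
eef_pos: [0.5448, -0.0365, 0.0464]
eef_rot: [-0.0, 0.054, 0.999, -0.0]
wrist_force: [-4.0, 0.5, 3.8]
opening: 0.117
```

```bash
python3 go.py rig 0 0 47 180
```

```text
t 17.65 rigpos [ 1.  -1.1 46.4] F [-4.   0.5  3.8] op 0.117
shift [ 0.017  0.019 -0.009] turn [-0.001 -0.003 -0.011] q [-0.28  0.37  1.81 -0.    0.96 -1.75]
```

>>> move_arm(
  motion=[
    [[0,0,0],[0,0,0],27],
    [[0,0,0],[0,0,0],27],
    [[0,0,0],[0,0,0],27],
    [[0,0,-0.3],[0,0,0],27],
    [[0,0,-1.0],[0,0,0],27],
    [[0,0,-1.9],[0,0,0],27],
    [[0.5,0,-2.0],[0,0,0],27],
    [[0.5,0,-2.0],[0,0,0],27],
  ],
)

```text
time_s: 18.65
eef_pos: [0.5146, -0.033, 0.168]
eef_rot: [0.001, 0.054, 0.999, -0.0]
wrist_force: [0.1, -0.3, -0.6]
opening: 0.273
```

```bash
python3 -c "
from h import *
im=viewer.camera('wrist');cv2.imwrite('pics/w8.png',im)
c=K('wrist');r=np.load('rig.npy')
rr=lambda p:R.from_euler('z',r[2]).apply(np.array(p)/1000)+[r[0],r[1],0]
print('pred spacer top corners', proj('wrist',[rr(p) for p in [(-42,-42,48),(-42,42,48),(42,42,48),(42,-42,48)]],c).round(0).tolist())
a=cv2.imread('pics/top0.png')
viewer.camera('top')
for d in spotter.search_frame('top','top_disc'): print(d['score'],np.array(d['centre'])*[512,384])
c=im[60:320,110:410];cv2.imwrite('pics/c8.png',cv2.resize(c,None,fx=2,fy=2,interpolation=cv2.INTER_CUBIC))
"; python3 go.py world 466 -284 130 180
```

```text
pred spacer top corners [[194.0, 166.0], [304.0, 166.0], [299.0, 263.0], [199.0, 263.0]]
0.76 [347.8016 226.2144]
t 18.8 rigpos [-28.5  -1.  166.2] F [ 0.1  0.7 -0.3] op 0.275
shift [ 0.369 -4.243  0.604] turn [-0.001  0.006 -0.775] q [-0.29  0.13  1.82  0.    1.19 -1.76]
```

View pics/c8.png

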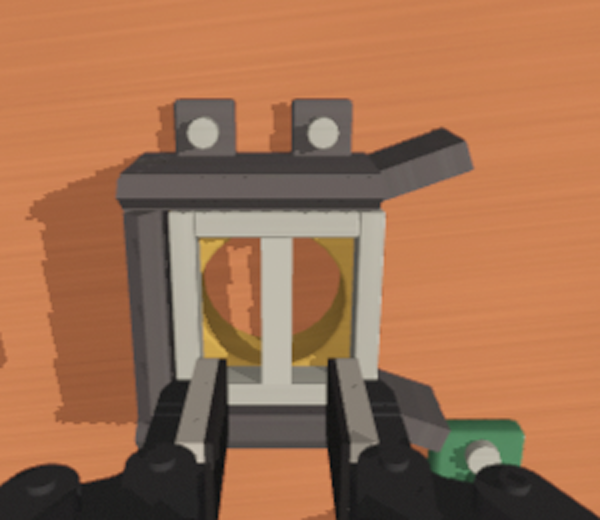

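>>> move_arm(
  motion=[
    [[0.37,-4.24,0],[0,0,-0.78],60],
    [[0.37,-4.24,0],[0,0,-0.78],60],
    [[0.37,-4.24,0],[0,0,-0.78],60],
    [[0.37,-4.24,0],[0,0,-0.78],60],
    [[0.37,-4.24,0],[0,0,-0.78],60],
    [[0.37,-4.24,0],[0,0,-0.78],60],
  ],
)

```text
time_s: 19.55
eef_pos: [0.4653, -0.2837, 0.1651]
eef_rot: [-0.0, 0.0, 1.0, 0.001]
wrist_force: [0.2, 0.6, 0.7]
opening: 0.602
```

```bash
python3 -c "
from fit import *
c=K('wrist');im=viewer.camera('wrist');cv2.imwrite('pics/w9.png',im)
for d in spotter.outline_of('wrist','top_disc')[:2]:
  m=d['region'].astype(np.uint8); cn=max(cv2.findContours(m,0,1)[0],key=cv2.contourArea)
  (u,v),ax,an=cv2.fitEllipse(cv2.convexHull(cn)); x,y,w,h=cv2.boundingRect(cn)
  print(d['score'],(u,v),ax,an,'bbox',x,y,w,h,ray('wrist',u,v,.01,c))
hsv=cv2.cvtColor(im,cv2.COLOR_BGR2HSV); m=cv2.inRange(hsv,(18,110,90),(32,255,255))
n,l,st,ce=cv2.connectedComponentsWithStats(m)
for i in range(1,n):
  if st[i,4]>150: print('hsv',st[i],ce[i],ray('wrist',*ce[i],.01,c).round(4))
w=lambda x,y:np.array([[x+.042*np.cos(a),y+.042*np.sin(a),.01] for a in np.linspace(0,6.28,40)])
p=proj('wrist',w(.467,-.283),c);print('pred bbox',p.min(0),p.max(0))
"; python3 go.py world 467 -283 50 180
```

```text
0.69 (245.57513427734375, 169.6410675048828) (93.16607666015625, 94.10721588134766) 92.22421264648438 bbox 199 123 94 93 [ 0.4641255  -0.28573531  0.01      ]
hsv [ 348   37   44   38 1296] [370.16280864  55.97376543] [ 0.371  -0.1867  0.01  ]
hsv [ 198  124   95   92 6827] [245.17328255 169.95840047] [ 0.4644 -0.2861  0.01  ]
hsv [496 270  16  22 195] [504.38461538 281.25128205] [ 0.5774 -0.0318  0.01  ]
hsv [397 283  31  17 272] [409.78676471 289.86397059] [ 0.5872 -0.1233  0.01  ]
pred bbox [200.93197477 124.83683195] [296.43088804 216.90398225]
t 19.65 rigpos [ -51.4 -253.9  165.3] F [-0.4  0.6 -0.3] op 0.6
shift [-0.023 -0.014  1.921] turn [ 0.009 -0.005  0.015] q [-0.76  0.19  1.75  0.    1.2  -2.34]
```

>>> move_arm(
  motion=[
    [[0,-0.03,0.9],[0,0,0],60],
    [[0,-0.03,1.8],[0,0,0],60],
    [[0,-0.03,2.2],[0,0,0],60],
    [[0,-0.03,2.37],[0,0,0],60],
    [[0,-0.03,2.37],[0,0,0],60],
    [[0,-0.03,2.37],[0,0,0],0],
    [[0,-0.03,2.37],[0,0,0],0],
    [[0,-0.03,2.37],[0,0,0],0],
    [[0,-0.03,2.37],[0,0,0],0],
  ],
)

```text
time_s: 20.78
eef_pos: [0.4666, -0.2862, 0.0254]
eef_rot: [0.001, -0.0, 1.0, -0.001]
wrist_force: [-1.1, 2.1, 7.1]
opening: 0.28
```

```bash
python3 go.py world 466 -283 150 180
```

```text
t 20.775 rigpos [ -50.1 -257.7   25.4] F [-1.1  2.1  7.1] op 0.28
shift [ 0.005  0.05  -2.076] turn [-0.012  0.017  0.005] q [-0.77  0.41  1.81  0.    0.92 -2.34]
```

>>> move_arm(
  motion=[
    [[0,0,-0.4],[0,0,0],0],
    [[0,0,-1.2],[0,0,0],0],
    [[0,0,-2.1],[0,0,0],0],
    [[0,0,-2.6],[0,0,0],0],
    [[0,0,-2.6],[0,0,0],0],
  ],
)

```text
time_s: 21.4
eef_pos: [0.4667, -0.2868, 0.1824]
eef_rot: [0.002, -0.0, 1.0, -0.002]
wrist_force: [0.6, -1.2, -4.7]
opening: 0.279
```

```bash
python3 -c "
from fit import *
c=K('wrist');o=monitor.get_obs();im=viewer.camera('wrist');cv2.imwrite('pics/w10.png',im)
hsv=cv2.cvtColor(im,cv2.COLOR_BGR2HSV); m=cv2.inRange(hsv,(18,110,60),(32,255,255))
n,l,st,ce=cv2.connectedComponentsWithStats(m)
for i in range(1,n):
  if st[i,4]>300: print('hsv',st[i],ce[i])
q=rot(o); P=[]
def ring(dx,dy):
  w=q.apply(np.array([[dx+42*np.cos(a),dy+42*np.sin(a),0] for a in np.linspace(0,6.28,80)])/1000)+o['eef_pos']; w[:,2]=o['eef_pos'][2]-.0254+.010; return proj('wrist',w,c)
for d in [(0,0),(2,0),(0,2)]:
  p=ring(*d); print(d,p.min(0).round(1),p.max(0).round(1))
"; python3 go.py rig 0 0 180 180
```

```text
hsv [ 348   36   42   36 1149] [368.6875544  54.2924282]
hsv [  164   159   170   158 16858] [248.52485467 229.12427334]
(0, 0) [162.3 162.1] [334.3 316.6]
(2, 0) [162.  157.8] [334.6 313.5]
(0, 2) [166.4 162.1] [338.4 316.6]
t 21.45 rigpos [ -51.2 -257.3  180. ] F [ 0.9 -0.1 -3.5] op 0.279
shift [-1.308e+00  4.173e+00 -4.000e-03] turn [-0.008  0.009  0.768] q [-0.77  0.18  1.74 -0.    1.23 -2.34]
```

>>> move_arm(
  motion=[
    [[-0.1,2.0,0],[0,0,0.3],0],
    [[-0.6,3.2,0],[0,0,0.77],0],
    [[-1.308,4.17,0],[0,0,0.77],0],
    [[-1.308,4.17,0],[0,0,0.77],0],
    [[-1.308,4.17,0],[0,0,0.77],0],
    [[-1.308,4.17,0],[0,0,0.77],0],
    [[-1.308,4.17,0],[0,0,0.77],0],
  ],
)

```text
time_s: 22.32
eef_pos: [0.5427, -0.0363, 0.1784]
eef_rot: [-0.001, 0.054, 0.999, -0.0]
wrist_force: [0.1, 0.1, -3.6]
opening: 0.284
```

```bash
python3 -c "
from fit import *
c=K('wrist');im=viewer.camera('wrist');cv2.imwrite('pics/w11.png',im)"; python3 go.py rig 0 0 90 180
```

```text
t 22.375 rigpos [ -0.8  -1.4 178.8] F [-0.1  0.2 -4.3] op 0.276
shift [-0.016  0.024  1.479] turn [-0.001 -0.012 -0.014] q [-0.29  0.18  1.74 -0.    1.23 -1.75]
```

>>> move_arm(
  motion=[
    [[-0.016,0.02,0.6],[0,0,0],0],
    [[-0.016,0.02,1.2],[0,0,0],0],
    [[-0.016,0.02,1.5],[0,0,0],0],
    [[-0.016,0.02,1.6],[0,0,0],0],
    [[-0.016,0.02,1.6],[0,0,0],0],
  ],
)

```text
time_s: 23.0
eef_pos: [0.5453, -0.0347, 0.0842]
eef_rot: [0.0, 0.054, 0.999, -0.0]
wrist_force: [-0.1, 0.8, -3.5]
opening: 0.275
```

```bash
python3 go.py rig 0 0 73.4 180
```

```text
t 23.0 rigpos [ 1.4  0.7 84.2] F [-0.1  0.8 -3.5] op 0.275
shift [ 0.023 -0.012  0.181] turn [-0.001  0.006 -0.005] q [-0.28  0.31  1.79 -0.    1.04 -1.74]
```

>>> move_arm(
  motion=[
    [[0.02,-0.01,0.06],[0,0,0],0],
    [[0.02,-0.01,0.11],[0,0,0],0],
    [[0.02,-0.01,0.15],[0,0,0],0],
    [[0.02,-0.01,0.18],[0,0,0],0],
    [[0.02,-0.01,0.2],[0,0,0],0],
    [[0.02,-0.01,0.2],[0,0,0],0],
  ],
)

```text
time_s: 23.75
eef_pos: [0.5437, -0.0346, 0.0734]
eef_rot: [-0.0, 0.053, 0.999, -0.0]
wrist_force: [-7.5, 2.1, 13.2]
opening: 0.28
```

```bash
python3 go.py rig 0 0 73.4 180
```

```text
t 23.75 rigpos [-0.2  0.7 73.4] F [-7.5  2.1 13.2] op 0.28
shift [-0.004 -0.012 -0.   ] turn [-0.001 -0.002  0.002] q [-0.28  0.33  1.8  -0.    1.01 -1.75]
```

>>> move_arm(
  motion=[
    [[0,0,-0.02],[0,0,0],0],
    [[0,0,-0.02],[0,0,0],60],
    [[0,0,-0.02],[0,0,0],60],
    [[0,0,-0.02],[0,0,0],60],
    [[0,0,-0.4],[0,0,0],60],
    [[0,0,-1.2],[0,0,0],60],
    [[0.5,0,-2.0],[0,0,0],60],
    [[1.2,0,-2.0],[0,0,0],60],
    [[1.2,0,-2.0],[0,0,0],60],
  ],
)

```text
time_s: 24.88
eef_pos: [0.47, -0.0264, 0.1917]
eef_rot: [-0.0, 0.053, 0.999, 0.0]
wrist_force: [-0.1, 0.1, -0.5]
opening: 0.601
```

```bash
python3 go.py rig 0 0 73.4 180; python3 -c "
from fit import *
c=K('wrist');im=viewer.camera('wrist');cv2.imwrite('pics/w12.png',im)
hsv=cv2.cvtColor(im,cv2.COLOR_BGR2HSV); m=cv2.inRange(hsv,(18,110,60),(32,255,255))
n,l,st,ce=cv2.connectedComponentsWithStats(m)
for i in range(1,n):
  if st[i,4]>300:
    cn=max(cv2.findContours((l==i).astype(np.uint8),0,1)[0],key=cv2.contourArea); print('hsv',st[i],cv2.fitEllipse(cv2.convexHull(cn)))
r=np.load('rig.npy')
def ring(z,rad,tx=0,ty=0):
  P=np.array([[rad*np.cos(a),rad*np.sin(a),0] for a in np.linspace(0,6.28,100)])
  P=R.from_euler('xy',[tx,ty],degrees=True).apply(P)+[0,0,z]
  w=R.from_euler('z',r[2]).apply(P/1000)+[r[0],r[1],0]; p=proj('wrist',w,c); return p.min(0).round(1),p.max(0).round(1),cv2.fitEllipse(p.astype(np.float32))
print('rim top',ring(58,42)); print('rim bottom',ring(48,42)); print('knob',ring(88,13)); print('tilt5',ring(58,42,5,0),ring(58,42,0,5))
for n in ['top','side','wrist']:
  viewer.camera(n)
  for t in ['top_disc','spacer','slide_knob_a','jar_lid']:
    print(n,t,[(round(d['score'],2),(np.array(d['centre'])*[512,384]).round().tolist()) for d in spotter.search_frame(n,t)[:2]])
"
```

```text
t 24.875 rigpos [-74.4   1.  191.7] F [-0.1  0.1 -0.5] op 0.601
shift [-1.24  -0.017  1.972] turn [ 0.    -0.003 -0.001] q [-0.31 -0.01  1.91 -0.    1.24 -1.77]
hsv [  21   58   48   34 1240] ((44.0665283203125, 74.60077667236328), (34.15561294555664, 48.58076095581055), 101.67339324951172)
hsv [ 201  211   94   88 6474] ((247.48358154296875, 254.37973022460938), (87.93708038330078, 94.27862548828125), 94.55309295654297)
rim top (array([199.4, 214.4]), array([294.1, 298.4]), ((246.76568603515625, 256.3810119628906), (84.07111358642578, 94.74063873291016), 90.30508422851562))
rim bottom (array([200.9, 210. ]), array([292.7, 291.9]), ((246.807373046875, 250.95863342285156), (81.96939849853516, 91.85432434082031), 90.31007385253906))
knob (array([230.5, 262.8]), array([262.8, 290.9]), ((246.62545776367188, 276.8513488769531), (28.119611740112305, 32.34357452392578), 90.28819274902344))
tilt5 (array([200.1, 214.3]), array([294.5, 298.5]), ((247.30789184570312, 256.4050598144531), (83.68000030517578, 94.8056869506836), 101.8791275024414)) (array([199.4, 216.2]), array([294.1, 295.9]), ((246.7645263671875, 256.025634765625), (79.66238403320312, 94.79328918457031), 90.2694091796875))
top top_disc [(0.66, [266.0, 186.0])]
top spacer [(0.65, [123.0, 277.0]), (0.59, [313.0, 260.0])]
top slide_knob_a [(0.61, [313.0, 162.0]), (0.54, [310.0, 258.0])]
top jar_lid [(0.69, [396.0, 187.0]), (0.65, [185.0, 258.0])]
side top_disc [(0.87, [249.0, 212.0])]
side spacer [(0.84, [273.0, 367.0]), (0.53, [248.0, 223.0])]
side slide_knob_a [(0.52, [327.0, 198.0]), (0.43, [163.0, 347.0])]
side jar_lid [(0.93, [283.0, 308.0])]
wrist top_disc [(0.85, [248.0, 255.0])]
wrist spacer [(0.75, [220.0, 216.0]), (0.55, [249.0, 254.0])]
wrist slide_knob_a [(0.68, [42.0, 70.0])]
wrist jar_lid [(0.78, [451.0, 31.0])]
```

```bash
python3 -c "
from bench import workorder; print(workorder.hand_in())"
```

```text
the job is handed in; nothing more can be done
None
```

The job is done in the order asked and handed in at about 25 s of the 72 s allowed. The hand-in gave no verdict.

**Steps and checks**
- **Set screw:** I pushed the lever round until it stopped. When I pressed on another 6 mm, it moved about 3 mm and the force rose to about 21 N.
- **Collar:** I slid it by its arm to the crank-end pedestal, where it stopped at about 26 N. The top picture shows it clear of the pocket.
- **Valve body:** I moved it along the bench from inside its bore without lifting it. It came up against the end wall at about 31 N, and the wrist picture shows it square in the pocket.
- **Spacer (the smaller one):** I gripped it by its web and set it down. Its corners were within about 1.5 pixels (roughly 1 mm) of where they should be.
- **Top disc:** I set it down knob up. It touched at the expected height, and after release its outline matched a flat, centred disc to within about 2 pixels (1–2 mm). This check was by numbers only, because all 12 picture views were used.

**Disagreements**
- **Cameras:** The top camera put things about 4.5 mm off along y from the wrist camera. The spacer grip agreed with the wrist, so I moved the rig position to match before placing the spacer and disc.
- **Sideways force:** I read 4 to 8 N of sideways force while setting both parts down, probably light rubbing on a wall or slight misalignment.
- **Other things on the bench:** I didn't touch any of them knowingly. In the final pictures the networks found the jar lid in place. Their slide-knob readings were weak, and I didn't check the rest one by one.

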